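Take the dark door knob off the keyhole drying rack

ROBOT

A 6-joint arm with a two-finger parallel gripper is mounted at the origin on the work surface. World frame = base frame: x ahead of the robot, y to its left, z up, the work surface at z = 0. Lengths are in m, angles in rad, forces in N, time in s.
With the tool pointing down it reaches from about 0.325 to 1 m from the base axis. Payload 5.1 kg.
Tool frame: the origin (TCP) lies midway between the tips of the shut fingers; the grasp point (between the pads) lies 19 mm behind it; z points along the fingers, y is the direction in which the jaws open and shut (so a half turn about z gives the same grasp; the last joint's range is limited). The gripper opens to 85 mm and grips with 20 to 120 N. Pads are 22 mm wide; open, the fingers measure 114 mm over their backs; the gripper's body (76 mm by 85 mm) begins 54 mm behind the grasp point. The pads swing forward as they close: fully open they stand 13 mm farther back than shut.
Start: joints at [-1.261, 0.124, 1.65, -0, 1.367, -0.083], TCP at [0.249, -0.6, 0.231] pointing down, gripper open.
Joint ranges: [-2.61, 2.61], [-1.02, 2.33], [0.03, 2.71], [-1.35, 4.49], [0.32, 2.68], [-2.91, 2.91]. Speed limits (rad/s): [2.57, 2.57, 3.14, 3.14, 3.14, 3.14].

INTERFACE

Orientations are given as a unit quaternion [x, y, z, w].
In Python, from station import arm gives the robot as it stands. The module is installed in compiled form; this text tells all that it offers.
- The arm moves only by the tool arm_command, never from a script. Its argument "series" is a list of rows, each a list of 2 entries, a list of its own where there are three numbers: the shift along the tool's x, y, z in cm, then the turn about the tool's z in degrees. A call has 1 to 8 rows; each row shifts and turns the commanded pose from where the row before left it, along the tool's axes as they then stand; what a row does not reach is not made up. A row lasts 1/8 s, in which the tool goes at most 62.5 mm and 10.7 degrees, less where a joint would pass 70% of its speed; a pose out of reach is approached as far as the arm can. A call with a gripper value outside its range is refused whole. "jaw" is the gripper command: -1 is shut, 1 is fully open, values between are in proportion, set as the call begins (left out, the last holds). The fingers move at their own pace and stop on an object; "squeeze" is the grip in N (left out, the last holds). Time passes only in rows, so rows that do not move let the fingers close. It gives the time, the measured TCP pose, the force and the opening at its end, in the units of the state.
- arm.sense(): the state, without advancing time (a new reading comes with each control period).
- arm.snapshot(name): name is "scene" or "top"; returns a dict with "color" (384x512x3 uint8, blue, green, red), "K" (3x3 intrinsics, pixels), "k1" (the pictures are not rectified: a ray, as slopes to the right and down, at radius r is drawn at 1 + k1 r^2 times it, then the intrinsics apply), "T" (4x4, takes a point from camera to world coordinates). Camera axes: x right, y down, z forward; pixel columns grow to the right and rows downward; lengths in m; the calibration is good to about 2 mm. A picture is of the moment at which its call begins. There is no depth.
- arm.hand_in(): hands the job in, once; it reports no verdict.
The state is a dict: "time_s": time; "joints": joint angles; "joint_vel": joint speeds; "joint_torque": joint torques, N m; "tool_pos": TCP position; "orientation": TCP orientation; "force": force on the tool from outside, world axes, zero at the start; "ft_torque": the same for the moment, N m; "opening": finger opening in m.
Only numpy, scipy, OpenCV 4.12 (cv2) and the standard library are available. Lean on these libraries where they do the work, as an engineer would, in place of code of your own. Each camera call takes 0.05 s, during which the arm holds its last target. There are 200 camera calls.

TASK

Take the dark wooden door knob off the blue drying rack: slide it along its keyhole slot to the wide round end and lift it out there. Then stand it upright inside the white tray, setting it down gently rather than dropping it, and let go; leave the pale knob hanging where it is.

Things in the scene. Friction and masses are not known exactly. Their poses are not given: they have to be found in the camera images.
- dark_knob_head (a point): Dark-wood knob to take, hung upright in an outer keyhole. Upwards: brass foot disc 36 mm wide, 8 thick; neck 12 wide, 22 long; head 42 wide, 48 tall, sides straight 4 to 40 mm above its underside. 0.15 kg. Point: on the axis (z, up), 24 mm above the head's underside, 54 above the foot's. Hanging, the head rests on the plate, neck in the narrow slot, foot below with 14 mm free play upwards.
- pale_knob_head (a point): A knob of the same size in pale wood, hanging in the opposite outer keyhole; it stays where it is. Point and axes as for the dark knob.
- rack: Fixed blue rack: level plate 160 (x) by 330 mm (y), 8 thick, top 90 above the bench. Keyholes through it at y = -100, 0 (empty), +100: a wide octagonal hole, 60 across flats, centred at x = -30, and from it a narrow slot 18 wide running in +x to x = +60. Knobs start in the slots at x = +20 to +45. Origin: on the bench below the plate's centre; z up; x along the slots, away from the wide holes.
- tray_in (a point): Fixed white open tray with a grey floor, 160 mm square outside, 150 inside, walls 5 thick, rim 17 mm above the bench. Point: centre of its inner floor, 5 mm above the bench; x and y along its sides, z up.
There are look-alikes about, which are no part of the job. Leave any green or orange look-alike of the part that bears dark_knob_head alone.

How it is judged:
On the way, in this order (a step that is already met when the one before it is completed fails the run):
1. the dark knob is at the wide end of its keyhole, still hanging in the plate (x of dark_knob_head in the frame of rack between -0.05 and -0.01 m and height (world z) of dark_knob_head below 0.14 m).
2. the dark knob is lifted clear above the rack plate (height (world z) of dark_knob_head above 0.144 m).
At the end, for the whole second after the job is handed in: The dark knob stands at rest on the tray's floor, wholly between its walls (its axis within 62 mm of the tray's centre along both sides), upright to within 10 degrees; the pale knob is within 20 mm of where it hung (x of dark_knob_head in the frame of tray_in between -0.062 and 0.062 m and y of dark_knob_head in the frame of tray_in between -0.062 and 0.062 m and z of dark_knob_head in the frame of tray_in between 0.048 and 0.058 m and angle between dark_knob_head's own z axis and vertical below 0.17 rad and linear speed of dark_knob below 0.02 m/s and distance of pale_knob_head from where it was at the start of the episode below 0.02 m); the robot touches nothing.
It fails at once if the pale knob is moved by more than 20 mm (distance of pale_knob_head from where it was at the start of the episode above 0.02 m).
It fails at once if the dark knob is dropped or thrown (faster than 0.6 m/s, about an 18 mm fall, while no finger touches it) (linear speed of dark_knob above 0.6 m/s and contact force between the fingers and dark_knob below 0.05 N).
It also fails if it takes over 48 s, if anything falls off the work surface, if the arm or the gripper's body presses on something with over 40 N, if the wrist force passes 120 N, or if a joint passes its speed limit or range.

## Working session

There is one attempt and no reset: what is moved stays moved. The work goes in short steps, Python scripts to look and compute and a tool call to move; the robot and the scene stay as the last step left them, time stands still between calls to the robot, and variables do not carry over. Pictures are saved under pics/ and viewed, about 8 in all and at most 12, crops included, and the job is handed in when it is done.

Besides the shell and the picture viewer there is one more tool, called after "Request:" as a command line: name --argument value ..., lists and objects as JSON in quotes. arm_command: Moves the arm, as the interface text tells. Its arguments: {"type":"object","properties":{"series":{"type":"array"},"jaw":{"type":"number"},"squeeze":{"type":"number"}},"required":["series"]}

```bash
mkdir -p pics && cat > h.py <<'E'
import numpy as np, cv2
from station import arm
def snap(n):
    s=arm.snapshot(n); return s
def ray(s,px):
    K=np.array(s["K"]);k=s["k1"]
    d=cv2.undistortPoints(np.array(px,float).reshape(-1,1,2),K,np.array([k,0,0,0,0.])).reshape(-1,2)
    T=np.array(s["T"]); v=np.c_[d,np.ones(len(d))]@T[:3,:3].T
    return T[:3,3],v
def onz(s,px,z):
    o,v=ray(s,px); return o+v*((z-o[2])/v[:,2])[:,None]
def proj(s,P):
    T=np.array(s["T"]);c=(np.array(P,float).reshape(-1,3)-T[:3,3])@T[:3,:3]
    d=c[:,:2]/c[:,2:];r2=(d**2).sum(1,keepdims=True);d=d*(1+s["k1"]*r2)
    K=np.array(s["K"]);return np.c_[d[:,0]*K[0,0]+K[0,2],d[:,1]*K[1,1]+K[1,2]]
E
python3 - <<'E'
from h import *
import pickle
S={n:snap(n) for n in("scene","top")}
pickle.dump(S,open("s0.pkl","wb"))
for n in S:
    print(n,np.round(S[n]["T"],3).tolist(),np.array(S[n]["K"]).tolist(),S[n]["k1"])
    cv2.imwrite(f"pics/{n}0.png",S[n]["color"])
print(arm.sense())
E
```

```text
scene [[-0.571, 0.626, -0.531, 1.149], [0.821, 0.435, -0.371, 0.405], [-0.001, -0.648, -0.762, 0.892], [0.0, 0.0, 0.0, 1.0]] [[362.7287888956949, 0.0, 260.027038366308], [0.0, 362.7287888956949, 188.96586966516043], [0.0, 0.0, 1.0]] -0.008670266731839064
top [[-0.039, -0.976, 0.214, 0.352], [-0.999, 0.037, -0.013, 0.017], [0.005, -0.215, -0.977, 1.167], [0.0, 0.0, 0.0, 1.0]] [[428.1921516092197, 0.0, 253.3328230059258], [0.0, 428.1921516092197, 189.05730622038425], [0.0, 0.0, 1.0]] -0.14466942654451398
{'time_s': 0.1, 'joints': array([-1.26059374e+00,  1.24427120e-01,  1.65154233e+00, -1.22377260e-05,
        1.36750925e+00, -8.26139559e-02]), 'joint_vel': array([-0.00098295, -0.00265327, -0.00241096, -0.00045599,  0.00092471,
        0.00090128]), 'joint_torque': array([ 1.93310152e-04, -4.24931324e+01, -3.66654539e+01, -1.27401122e-04,
        3.92739399e-03, -7.99407900e-06]), 'tool_pos': array([ 0.24860608, -0.59997678,  0.23018132]), 'orientation': array([ 9.80773143e-01,  1.95149054e-01, -1.13031975e-04, -9.36241984e-04]), 'force': array([ 0.52723826,  0.15413177, -0.96798973]), 'ft_torque': array([0.0502945 , 0.02365023, 0.01365487]), 'opening': 0.08520286015596451}
```

View pics/top0.png

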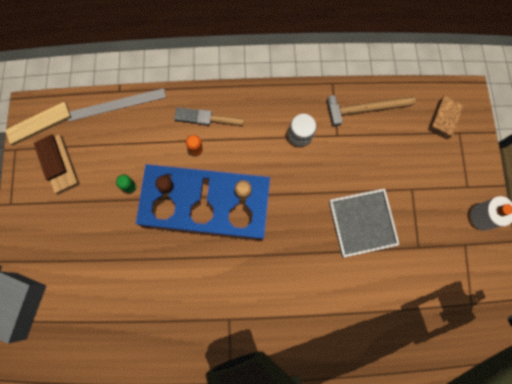

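View pics/scene0.png

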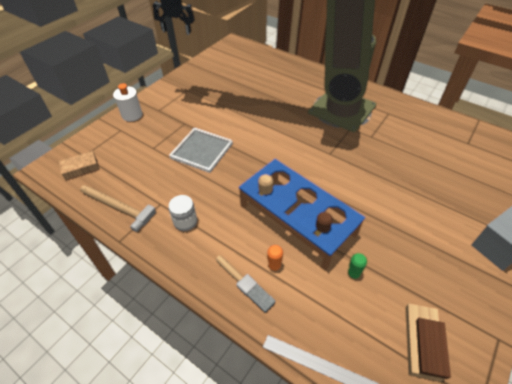

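The top view shows the rack around (204,202), with wide holes on the robot side at about row 210. The dark knob is at (164,184), the pale knob at (243,189) and the tray at (364,222). The green look-alike at (125,183) and the orange one at (194,145) stand on the bench. The scene view agrees with this.

```bash
cat > m.py <<'E'
from h import *
import pickle
S=pickle.load(open("s0.pkl","rb"))
def blue(im):
    h=cv2.cvtColor(im,cv2.COLOR_BGR2HSV); return cv2.inRange(h,(105,120,50),(125,255,255))
def big(m):
    c,_=cv2.findContours(m,cv2.RETR_EXTERNAL,cv2.CHAIN_APPROX_NONE); return max(c,key=cv2.contourArea)
for n in S:
    s=S[n]; im=s["color"]; hsv=cv2.cvtColor(im,cv2.COLOR_BGR2HSV)
    m=blue(im); c=big(m)
    hull=cv2.convexHull(c); q=cv2.approxPolyDP(hull,5,True).reshape(-1,2)
    print(n,"rack px",q.tolist()); print(np.round(onz(s,q,.09),4).tolist())
    # inside plate: non blue blobs
    P=np.zeros_like(m); cv2.drawContours(P,[hull],-1,255,-1); P=cv2.erode(P,np.ones((5,5)))
    inner=P&~m
    nl,l,st,ce=cv2.connectedComponentsWithStats(inner)
    for i in range(1,nl):
        if st[i,4]>60: print(" inner",st[i].tolist(),ce[i].round(1),onz(s,ce[i:i+1],.09).round(4))
    # tray
    seed=[[364,222]] if n=="top" else [[201,149]]
    g=cv2.inRange(hsv,(0,0,60),(180,70,255)); nl,l=cv2.connectedComponents(g); k=l[seed[0][1],seed[0][0]]
    tc=big((l==k).astype(np.uint8)*255); box=cv2.boxPoints(cv2.minAreaRect(tc)); ap=cv2.approxPolyDP(cv2.convexHull(tc),4,True).reshape(-1,2)
    w=onz(s,ap,.017); print(" tray",ap.tolist(),w.round(4).tolist(),w.mean(0).round(4), [round(float(np.linalg.norm(w[i]-w[i-1])),3) for i in range(len(w))])
s=S["top"]; 
a=cv2.resize(s["color"][155:250,125:285],None,fx=4,fy=4,interpolation=cv2.INTER_CUBIC)
b=cv2.resize(S["scene"]["color"][155:265,230:370],None,fx=4,fy=4,interpolation=cv2.INTER_CUBIC)
W=max(a.shape[1],b.shape[1]); H=a.shape[0]
cv2.imwrite("pics/crop.png",cv2.resize(np.vstack([cv2.copyMakeBorder(x,0,0,0,W-x.shape[1],0) for x in(a,b)]),None,fx=.7,fy=.7))
E
python3 m.py
```

```text
scene rack px [[240, 187], [275, 160], [363, 218], [329, 254]]
[[0.6175, -0.0376, 0.09], [0.4666, -0.0147, 0.09], [0.5157, 0.3037, 0.09], [0.6677, 0.2802, 0.09]]
 inner [257, 171, 34, 25, 540] [271.6 181.6] [[0.5474 0.0264 0.09  ]]
 inner [285, 188, 32, 27, 383] [302.3 199. ] [[0.5526 0.1345 0.09  ]]
 inner [313, 207, 34, 30, 579] [328.6 219.5] [[0.5733 0.2292 0.09  ]]
 tray [[192, 128], [232, 142], [210, 171], [169, 155]] [[0.4402, -0.3964, 0.017], [0.4163, -0.2281, 0.017], [0.5699, -0.2012, 0.017], [0.5923, -0.366, 0.017]] [ 0.5047 -0.2979  0.017 ] [0.155, 0.17, 0.156, 0.166]
top rack px [[146, 166], [268, 178], [262, 237], [137, 223]]
[[0.6606, 0.2819, 0.09], [0.6157, -0.0368, 0.09], [0.4635, -0.0147, 0.09], [0.5104, 0.3032, 0.09]]
 inner [152, 174, 24, 46, 736] [163.6 198.8] [[0.571  0.2344 0.09  ]]
 inner [190, 178, 24, 47, 631] [202.2 206.2] [[0.5481 0.1347 0.09  ]]
 inner [228, 180, 25, 49, 797] [241.  205.8] [[0.5454 0.0356 0.09  ]]
 tray [[384, 189], [398, 244], [343, 256], [330, 200]] [[0.5901, -0.3634, 0.017], [0.4352, -0.3875, 0.017], [0.4106, -0.2323, 0.017], [0.565, -0.2082, 0.017]] [ 0.5002 -0.2978  0.017 ] [0.157, 0.157, 0.157, 0.156]
```

View pics/crop.png

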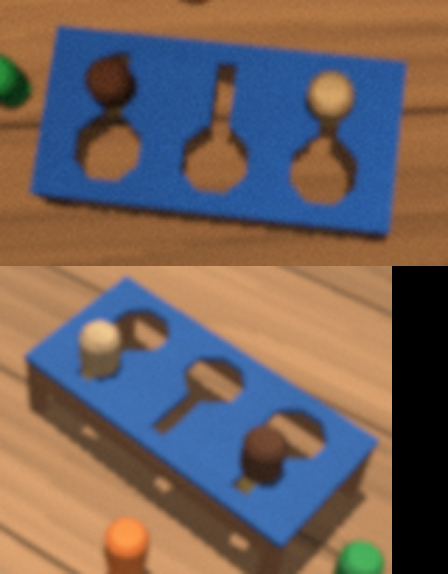

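```bash
cat > k.py <<'E'
from h import *
import pickle
S=pickle.load(open("s0.pkl","rb"))
R={}
for n,roi,lo,hi in (("top",(148,170,180,196),None,None),("scene",(308,204,338,240),None,None)):
    im=S[n]["color"].astype(int); x0,y0,x1,y1=roi
    sub=im[y0:y1,x0:x1]; m=((sub[...,2]>sub[...,0]-5)&(sub.max(2)<95)).astype(np.uint8)*255
    nl,l,st,ce=cv2.connectedComponentsWithStats(cv2.morphologyEx(m,cv2.MORPH_OPEN,np.ones((3,3))))
    i=1+np.argmax(st[1:,4]); print(n,st[i].tolist(),ce[i]+[x0,y0])
    for z in(.114,): print(onz(S[n],[ce[i]+[x0,y0]],z).round(4))
    R[n]=ray(S[n],[ce[i]+[x0,y0]])
(o1,v1),(o2,v2)=R["top"],R["scene"]; v1=v1[0];v2=v2[0]
t=np.linalg.lstsq(np.c_[v1,-v2],o2-o1,rcond=None)[0]; a=o1+v1*t[0]; b=o2+v2*t[1]; print("tri",(a+b)/2,np.linalg.norm(a-b))
c=np.array([.5645,.133]);y=np.deg2rad(-8.55);ex=np.array([np.cos(y),np.sin(y)]);ey=np.array([-ex[1],ex[0]])
p=((a+b)/2)[:2]; print("rack frame",(p-c)@ex,(p-c)@ey)
for n in S:
    print(n,proj(S[n],np.r_[p,.114]).round(1),[proj(S[n],np.r_[c+ex*-.03+ey*q,.09]).round(1).tolist() for q in(-.1,0,.1)])
E
python3 k.py
```

```text
top [8, 5, 17, 21, 245] [164.20408163 184.25306122]
[[0.6037 0.2282 0.114 ]]
scene [9, 15, 17, 13, 146] [323.24657534 225.41780822]
[[0.6154 0.2319 0.114 ]]
tri [0.60682752 0.22992446 0.10208161] 0.0014781903156619138
rack frame 0.027447112833861115 0.10214022479248212
scene [[324.1 222.8]] [[[280.1, 177.7]], [[306.4, 195.5]], [[335.0, 214.9]]]
top [[163.5 183.1]] [[[240.1, 215.6]], [[201.2, 211.3]], [[162.8, 207.0]]]
```

Request:
arm_command --series '[[[4,-3.9,0],0],[[4,-3.9,0],0],[[4,-3.9,0],0],[[4,-3.9,0],0],[[4,-3.9,0],0],[[4,-3.9,0],0],[[4,-3.9,0],0],[[4,-3.9,0],0]]' --jaw 1

```text
time_s: 1.1
tool_pos: [0.4251, -0.1879, 0.231]
orientation: [0.981, 0.195, -0.0, -0.0]
force: [-0.4, -0.2, 0.3]
opening: 0.0853
```

Request:
arm_command --series '[[[4,-3.9,0],0],[[4,-3.9,0],0],[[4,-3.9,0],0],[[4,-3.9,0],0],[[4,-3.9,0],0],[[4,-3.9,0],0],[[4,-3.9,0],0],[[0,0,0],0]]'

```text
time_s: 2.1
tool_pos: [0.5794, 0.1726, 0.2302]
orientation: [0.98, 0.197, -0.001, -0.0]
force: [0.4, 0.3, -0.6]
opening: 0.0857
```

Request:
arm_command --series '[[[0,0,0],-10],[[0,0,0],-10],[[0,0,0],-10],[[0,0,0],-10],[[0,0,0],-10],[[0,0,0],-9],[[0,0,0],0],[[0,0,0],0]]'

```text
time_s: 3.1
tool_pos: [0.5789, 0.169, 0.2311]
orientation: [0.758, 0.652, -0.0, -0.0]
force: [0.2, -0.0, 0.2]
opening: 0.0853
```

Request:
arm_command --series '[[[3.2,0.9,0],0],[[3.2,0.9,0],0],[[0,0,4],0],[[0,0,4.5],0],[[0,0,0],0],[[0,0,0],0]]'

```text
time_s: 3.85
tool_pos: [0.6072, 0.2303, 0.148]
orientation: [0.758, 0.652, 0.001, 0.0]
force: [0.5, -0.9, 0.4]
opening: 0.0855
```

```bash
python3 - <<'E'
from h import *
S={n:snap(n) for n in("scene","top")}
a=cv2.resize(S["top"]["color"][150:240,120:240],None,fx=3.3,fy=3.3,interpolation=cv2.INTER_CUBIC)
b=cv2.resize(S["scene"]["color"][150:260,260:380],None,fx=3.3,fy=3.3,interpolation=cv2.INTER_CUBIC)
H=b.shape[0]
cv2.imwrite("pics/c1.png",np.hstack([cv2.copyMakeBorder(a,0,H-a.shape[0],0,0,0),b]))
print(arm.sense()["tool_pos"],arm.sense()["joints"])
E
```

```text
[0.6080439  0.23055564 0.1495016 ] [ 2.79910111e-01  1.82976751e-01  1.72536556e+00 -5.22022902e-06
  1.22854719e+00  4.28770438e-01]
```

View pics/c1.png

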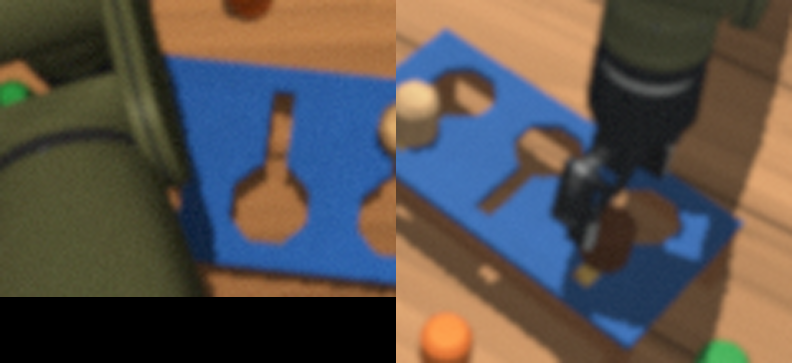

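Request:
arm_command --series '[[[0,0,1.5],0],[[0,0,1.5],0],[[0,0,1.2],0],[[0,0,0.9],0],[[0,0,0],0],[[0,0,0],0]]'

```text
time_s: 4.7
tool_pos: [0.6067, 0.2304, 0.0957]
orientation: [0.758, 0.653, 0.0, 0.0]
force: [0.6, -0.5, -0.3]
opening: 0.0855
```

Request:
arm_command --series '[[[0,0,0],0],[[0,0,0],0],[[0,0,0],0],[[0,0,0],0],[[0,0,0],0],[[0,0,0],0],[[0,0,0],0],[[0,0,0],0]]' --jaw -1 --squeeze 40

```text
time_s: 5.7
tool_pos: [0.6067, 0.2304, 0.096]
orientation: [0.758, 0.653, 0.0, 0.0]
force: [-2.4, 0.1, 4.7]
opening: 0.0412
```

Request:
arm_command --series '[[[0,0,-0.3],0],[[0,0,-0.3],0],[[0,0,0],0],[[0,0,0],0]]'

```text
time_s: 6.2
tool_pos: [0.6062, 0.2302, 0.1009]
orientation: [0.758, 0.653, -0.0, -0.0]
force: [0.1, 0.8, -1.8]
opening: 0.041
```

Request:
arm_command --series '[[[0,-0.5,0],0],[[0,-0.5,0],0],[[0,-0.5,0],0],[[0,-0.5,0],0],[[0,0,0],0],[[0,0,0],0]]'

```text
time_s: 6.95
tool_pos: [0.5867, 0.2333, 0.1015]
orientation: [0.757, 0.653, 0.0, 0.0]
force: [-0.6, 0.5, -0.8]
opening: 0.0409
```

Force z dropped by about 1.5 N, which matches the knob's weight, and the slide is free. I'll continue to the wide end.

Request:
arm_command --series '[[[0,-0.6,0],0],[[0,-0.6,0],0],[[0,-0.6,0],0],[[0,-0.6,0],0],[[0,-0.6,0],0],[[0,-0.7,0],0],[[0,0,0],0],[[0,0,0],0]]'

```text
time_s: 7.95
tool_pos: [0.5502, 0.2387, 0.1014]
orientation: [0.758, 0.653, 0.0, 0.0]
force: [0.0, -0.8, -1.5]
opening: 0.0408
```

```bash
python3 - <<'E'
from h import *
S={n:snap(n) for n in("scene","top")}
s=S["scene"]
cv2.imwrite("pics/c2.png",cv2.resize(s["color"][150:270,250:390],None,fx=4,fy=4,interpolation=cv2.INTER_CUBIC))
p=arm.sense()["tool_pos"];print(p,proj(s,[[p[0],p[1],.12]]),(proj(s,[[p[0],p[1],.12]])-[250,150])*4, (proj(s,[[.5497,.2364,.09]])-[250,150])*4)
E
```

```text
[0.55026293 0.23866218 0.10141609] [[337.44461025 208.76694092]] [[349.77844099 235.06776369]] [[340.09283854 259.59821987]]
```

View pics/c2.png

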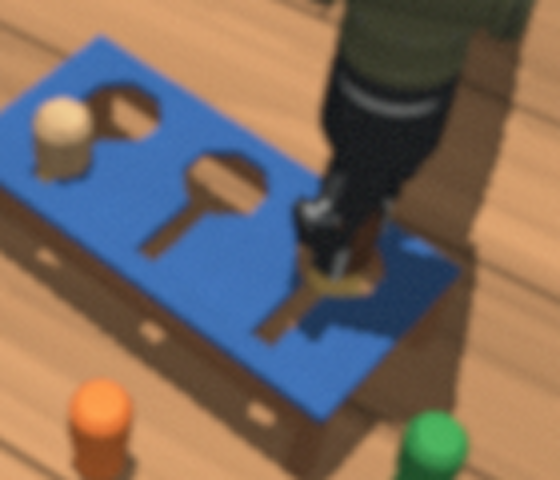

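Request:
arm_command --series '[[[-0.2,0,-0.5],0],[[0,0,-0.5],0],[[0,0,-0.5],0],[[0,0,-0.5],0],[[0,0,0],0]]'

```text
time_s: 8.68
tool_pos: [0.5502, 0.2369, 0.1222]
orientation: [0.758, 0.653, 0.001, 0.0]
force: [0.9, -0.2, -1.3]
opening: 0.041
```

Request:
arm_command --series '[[[0,0,-0.7],0],[[0,0,-0.8],0],[[0,0,-1],0],[[0,0,-1.5],0],[[0,0,-2],0],[[0,0,-2],0],[[0,0,0],0],[[0,0,0],0]]'

```text
time_s: 9.68
tool_pos: [0.5495, 0.2366, 0.2011]
orientation: [0.758, 0.653, -0.0, -0.0]
force: [-0.4, 0.2, -1.9]
opening: 0.0407
```

Request:
arm_command --series '[[[-2,0.1,0],0],[[-3.8,0.2,0],0],[[-3.8,0.2,0],0],[[-3.8,0.2,0],0],[[-3.8,0.3,0],0],[[-3.8,0.3,0],0],[[-3.8,0.3,0],0],[[-3.8,0.3,0],0]]'

```text
time_s: 10.68
tool_pos: [0.525, -0.0509, 0.2003]
orientation: [0.758, 0.653, -0.001, -0.001]
force: [0.9, 0.6, -0.9]
opening: 0.0408
```

Request:
arm_command --series '[[[-3.8,0.2,0],0],[[-3.8,0.2,0],0],[[-3.8,0.2,0],0],[[-3.8,0.2,0],0],[[-3.8,0.2,0],0],[[-3.8,0.2,0],0],[[-2,0.1,0],0],[[0,0,0],0]]'

```text
time_s: 11.68
tool_pos: [0.5017, -0.2971, 0.2006]
orientation: [0.758, 0.652, -0.0, -0.001]
force: [0.4, -0.2, -2.1]
opening: 0.0412
```

Request:
arm_command --series '[[[0,0,0],0],[[0,0,0],0]]'

```text
time_s: 11.92
tool_pos: [0.5026, -0.2951, 0.2012]
orientation: [0.757, 0.653, 0.0, -0.0]
force: [0.3, 1.0, -1.3]
opening: 0.041
```

```bash
python3 - <<'E'
from h import *
s=snap("scene"); x,y=100,60
cv2.imwrite("pics/c3.png",cv2.resize(s["color"][y:y+150,x:x+190],None,fx=4,fy=4,interpolation=cv2.INTER_CUBIC))
p=arm.sense()["tool_pos"];print(p)
E
```

```text
[ 0.50269682 -0.29519881  0.2013155 ]
```

View pics/c3.png

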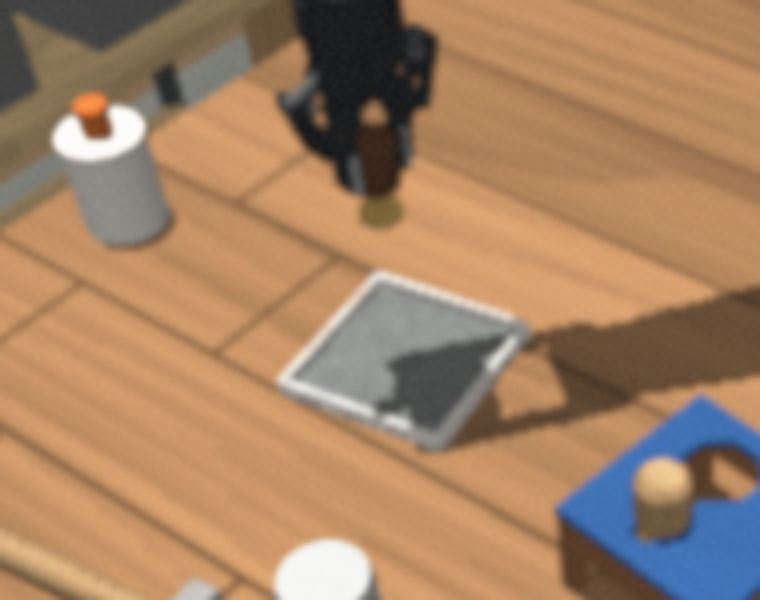

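The knob is held upright, foot at crop (380,212), over the tray whose centre is at crop (405,360). I'll lower it, slowly near the floor.

Request:
arm_command --series '[[[0,0,2],0],[[0,0,3],0],[[0,0,3],0],[[0,0,3],0],[[0,0,2],0],[[0,0,1],0],[[0,0,0],0],[[0,0,0],0]]'

```text
time_s: 12.98
tool_pos: [0.5034, -0.2968, 0.0627]
orientation: [0.758, 0.653, 0.0, 0.001]
force: [0.1, 1.4, -0.8]
opening: 0.0411
```

Request:
arm_command --series '[[[0,0,0.3],0],[[0,0,0.3],0],[[0,0,0.3],0],[[0,0,0],0],[[0,0,0],0]]'

```text
time_s: 13.6
tool_pos: [0.5025, -0.2962, 0.0523]
orientation: [0.758, 0.653, 0.0, -0.0]
force: [0.5, 1.3, -1.6]
opening: 0.0411
```

```bash
python3 - <<'E'
from h import *
s=snap("scene"); x,y=130,80
cv2.imwrite("pics/c4.png",cv2.resize(s["color"][y:y+100,x:x+130],None,fx=5,fy=5,interpolation=cv2.INTER_CUBIC))
p=arm.sense()["tool_pos"];print(p,arm.sense()["force"])
for z in(.005,.01,.015,.054): print(z,(proj(s,[[p[0],p[1],z]])-[x,y])*5)
E
```

```text
[ 0.50257413 -0.29623009  0.05239515] [-0.3672738   0.18123289 -1.67506305]
0.005 [[359.69046263 353.43333358]]
0.01 [[358.81713397 348.26055623]]
0.015 [[357.9386267  343.05688136]]
0.054 [[350.90330117 301.37631511]]
```

View pics/c4.png

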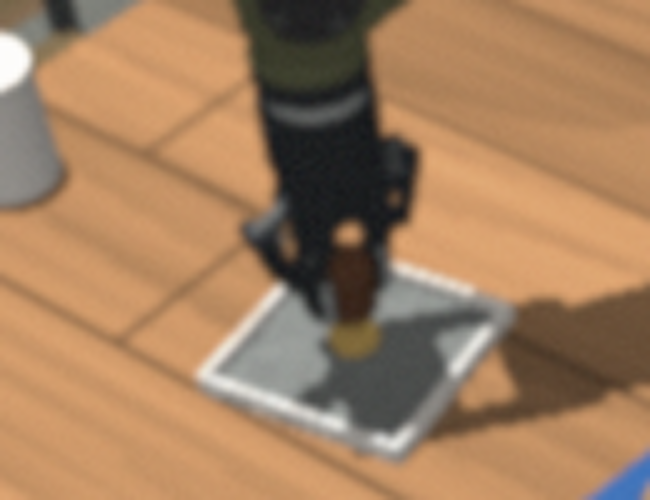

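The foot, at crop (356,340), is over the tray floor and still about 1 cm above it.

Request:
arm_command --series '[[[0,0,0.3],0],[[0,0,0.3],0],[[0,0,0.2],0],[[0,0,0],0]]'

```text
time_s: 14.15
tool_pos: [0.5023, -0.296, 0.044]
orientation: [0.758, 0.653, -0.0, -0.0]
force: [-0.2, -0.3, -2.0]
opening: 0.0407
```

Request:
arm_command --series '[[[0,0,0.1],0],[[0,0,0.1],0],[[0,0,0],0],[[0,0,0],0]]'

```text
time_s: 14.65
tool_pos: [0.5025, -0.2962, 0.0423]
orientation: [0.758, 0.653, 0.0, 0.0]
force: [-0.4, 0.1, -1.8]
opening: 0.0409
```

Request:
arm_command --series '[[[0,0,0.1],0],[[0,0,0],0],[[0,0,0],0]]'

```text
time_s: 15.02
tool_pos: [0.5025, -0.2962, 0.0413]
orientation: [0.758, 0.653, -0.0, -0.0]
force: [-0.2, 0.4, -1.0]
opening: 0.041
```

Request:
arm_command --series '[[[0,0,0.1],0],[[0,0,0],0],[[0,0,0],0]]'

```text
time_s: 15.4
tool_pos: [0.5026, -0.2963, 0.041]
orientation: [0.758, 0.653, -0.0, 0.0]
force: [-3.0, 1.0, 4.8]
opening: 0.0409
```

Request:
arm_command --series '[[[0,0,0.1],0],[[0,0,0],0],[[0,0,0],0]]'

```text
time_s: 15.78
tool_pos: [0.5027, -0.2963, 0.0409]
orientation: [0.758, 0.653, -0.0, -0.0]
force: [-5.1, 3.1, 10.7]
opening: 0.0408
```

The knob is on the floor: force z rose to +10.7 N. I'll relieve 1 mm, open part way, then fully.

Request:
arm_command --series '[[[0,0,-0.1],0],[[0,0,0],0]]'

```text
time_s: 16.02
tool_pos: [0.5026, -0.2963, 0.0409]
orientation: [0.758, 0.653, -0.0, 0.0]
force: [-3.1, 2.4, 7.1]
opening: 0.0411
```

Request:
arm_command --series '[[[0,0,0],0],[[0,0,0],0],[[0,0,0],0],[[0,0,0],0]]' --jaw 0.2 --squeeze 20

```text
time_s: 16.52
tool_pos: [0.5025, -0.2962, 0.0401]
orientation: [0.758, 0.653, 0.0, -0.0]
force: [0.1, -0.6, -0.5]
opening: 0.0514
```

Request:
arm_command --series '[[[0,0,0],0],[[0,0,0],0],[[0,0,0],0],[[0,0,0],0],[[0,0,0],0],[[0,0,0],0]]' --jaw 1

```text
time_s: 17.27
tool_pos: [0.5025, -0.2962, 0.0404]
orientation: [0.758, 0.653, 0.0, 0.0]
force: [0.5, -0.2, 0.1]
opening: 0.0851
```

Request:
arm_command --series '[[[0,0,-1],0],[[0,0,-1],0],[[0,0,-2],0],[[0,0,-3],0],[[0,0,-4],0],[[0,0,-4],0],[[0,0,-3],0],[[0,0,0],0]]'

```text
time_s: 18.27
tool_pos: [0.5042, -0.2973, 0.2256]
orientation: [0.758, 0.653, 0.001, 0.004]
force: [-0.4, -0.5, 0.4]
opening: 0.0853
```

Now I'll move aside a little so both cameras see the knob.

Request:
arm_command --series '[[[-3,0,0],0],[[-4,0,0],0],[[-4,0,0],0],[[-4,0,0],0],[[-3,0,0],0],[[0,0,0],0],[[0,0,0],0]]'

```text
time_s: 19.15
tool_pos: [0.4756, -0.4734, 0.2193]
orientation: [0.758, 0.653, 0.0, -0.001]
force: [0.1, 0.5, -1.2]
opening: 0.0849
```

```bash
python3 - <<'E'
from h import *
import pickle
S={n:snap(n) for n in("scene","top")}; S0=pickle.load(open("s0.pkl","rb"))
a=S["scene"]["color"][100:210,150:300]; b=S["top"]["color"][150:260,225:415]
print(arm.sense()["joint_vel"].round(3))
z=lambda i:cv2.resize(i,None,fx=2.3,fy=2.3,interpolation=cv2.INTER_CUBIC)
cv2.imwrite("pics/c5.png",np.hstack([z(a),z(b)]))
for n,(x0,y0,x1,y1) in(("scene",(258,172,276,196)),("top",(232,178,256,200))):
    hs=[cv2.phaseCorrelate(*[np.float32(cv2.cvtColor(q["color"][y0-8:y1+8,x0-8:x1+8],cv2.COLOR_BGR2GRAY)) for q in(S0[n],S[n])])]
    print(n,"pale shift px",hs)
    c=proj(S[n],[[.5025,-.2962,.059]])[0]; print("expected knob px",c, proj(S[n],[[.5025,-.2962,.005],[.5025,-.2962,.083]]).round(1).tolist())
E
```

```text
[ 0.002 -0.006 -0.004 -0.001 -0.002 -0.001]
scene pale shift px [((0.028762714948854295, -0.017500187921314136), 1.0427603311008877)]
expected knob px [200.01643201 139.16907317] [[202.0, 150.7], [199.1, 133.8]]
top pale shift px [((0.012011204877218518, -0.05874818569385454), 1.1005960536003112)]
expected knob px [367.41916117 218.88172749] [[362.3, 221.8], [369.9, 217.5]]
```

View pics/c5.png

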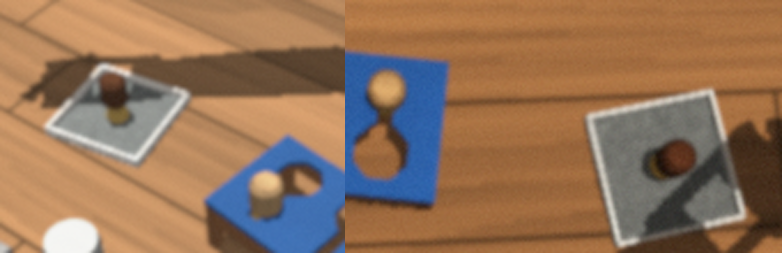

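The dark knob stands upright at the tray's centre. In the top view its head is at about (369,218), against (367–370, 217–219) expected. The pale knob has not shifted. Handing in.

```bash
python3 -c "
from station import arm
print(arm.hand_in())"
```

```text
the job is handed in; nothing more can be done
None
```

The dark knob now stands upright near the centre of the white tray, and I handed the job in at about 19 s of the 48 s allowed. No verdict was reported.

- **Taking it off:** I gripped the head, lifted it 5 mm within its free play and slid it to the wide end of its keyhole. A picture there showed it in the wide hole. I then lifted it about 10 cm and carried it to the tray.
- **Setting it down:** I lowered it in 1 mm steps until the wrist force showed contact (about 5 N, then 11 N). I then eased off, opened the jaws and moved the arm clear.
- **Last checks:** Both cameras show the knob upright. Its head in the top view matches, within about 1 px, where an upright knob at the release position (0.5025, -0.296) should appear. That is within a few millimetres of the tray's centre. The pale knob moved less than 0.1 px in either view, and the gripper is open and away from everything.

The two cameras placed the rack and tray about 4 mm apart in x. I used the mean, and this caused no trouble. No check failed.

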